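Drain and open the air line, then load the sample tray

ROBOT

A 6-joint arm with a two-finger parallel gripper is mounted at the origin on the work surface. World frame = base frame: x ahead of the robot, y to its left, z up, the work surface at z = 0. Lengths are in m, angles in rad, forces in N, time in s.
With the tool pointing down it reaches from about 0.35 to 0.975 m from the base axis. Payload 7.1 kg.
Tool frame: the origin (TCP) lies midway between the tips of the shut fingers; the grasp point (between the pads) lies 19 mm behind it; z points along the fingers, y is the line along which they close (so a half turn about z gives the same grasp; the last joint's range is limited). The gripper opens to 88 mm and grips with 3 to 60 N. Pads are 20 mm wide; open, the fingers measure 115 mm over their backs; the gripper's body (75 mm by 178 mm) begins 61 mm behind the grasp point.
Start: joints at [-1.246, 0.423, 1.63, -0, 1.089, -0.019], TCP at [0.211, -0.588, 0.223] pointing down, gripper open.
Joint ranges: [-3, 3], [-0.9, 2.11], [0.09, 2.58], [-1.31, 4.45], [0.11, 2.69], [-2.54, 2.54]. Speed limits (rad/s): [2.39, 2.39, 3.01, 3.14, 3.14, 3.14].

INTERFACE

Orientations are given as a unit quaternion [w, x, y, z].
In Python, from station import move_pose, movel, movej, command_gripper, wait, inverse_kinematics, read_camera, camera_info, MotionError, job_done, get_time, get_joint_pos, get_qvel, get_effort, get_tcp_pos, get_ee_rot, get_ft_force, get_ft_torque, get_grip_width, get_finger_force gives the robot as it stands. Calls block until the motion is done:
- move_pose(position, orientation): joint-space move of the TCP to a pose.
- movel(position, frame=None, v=0.15, until_force=None): straight line of the TCP; frame=None keeps the orientation; v is the mean speed in m/s. With until_force (N) it stops when the force on the tool has changed by that much, and returns True; else False.
- movej(angles): joint-space move.
- command_gripper(opening): opening from 0.0 (shut) to 1.0 (fully open); the grip force is fixed at half the most; returns when the fingers have stopped.
- wait(seconds).
- inverse_kinematics(position, orientation): joint angles nearest the present ones, or None.
- read_camera(name): name is "scene" or "top" or "wrist"; returns the picture (384x512x3 uint8, red, green, blue); there is no depth.
- camera_info(name): a dict with "intrinsics" (3x3 intrinsics, pixels), "dist" ([k1, k2, p1, p2, k3] as OpenCV has them; the pictures are not rectified), "T" (4x4, takes a point from camera to world coordinates); the wrist camera has in their place "tool_from_camera" (4x4, takes a point from camera to tool coordinates, whose origin is the TCP and whose axes are the flange's). Camera axes: x right, y up, looking along -z (the intrinsics and any distortion apply to the point x, -y, -z); pixel columns grow to the right and rows downward; lengths in m; the calibration is good to about 2 mm. A picture is of the moment at which its call begins: read the wrist's pose just before it. camera_info takes no time and is no camera call.
A pose or a line that the arm cannot do raises MotionError and nothing moves.
- job_done(): hands the job in; it is judged then, once.
Readings, each from a call of its own:
- get_time(): time.
- get_joint_pos(): joint angles.
- get_qvel(): joint speeds.
- get_effort(): joint torques, N m.
- get_tcp_pos(): TCP position.
- get_ee_rot(): TCP orientation.
- get_ft_force(): force on the tool from outside, world axes, zero at the start.
- get_ft_torque(): the same for the moment, N m.
- get_grip_width(): opening from 0.0 (shut) to 1.0 (fully open).
- get_finger_force(): force on a finger pad.
Only numpy, scipy, OpenCV 4.12 (cv2) and the standard library are available. Lean on these libraries where they do the work, as an engineer would, in place of code of your own. Each camera call takes 0.05 s, during which the arm holds its last target. There are 200 camera calls.

TASK

Get the flame photometer's air supply and samples ready: first drain the moisture trap by knocking its sprung yellow pin down with the mallet twice, letting it spring fully up after each knock, and lay the mallet back with its head on the green pad. With the trap drained, open the air valve by cranking the red handwheel anticlockwise (seen from above) until you feel the stop, then back it off a quarter turn and leave it there. Stand every red-capped sample jar upright in the white tray, at any time in the job, leave the blue-capped jars where they are, and knock nothing over.

Things in the scene. Friction and masses are not known exactly. Their poses are not given: they have to be found in the camera images.
- wheel (a joint): angle (rad) of the valve's red handwheel, a solid disc 128 mm across on a vertical axis, its face 76 mm above the table. Grows anticlockwise from above (opening). Starts part open; the hard stop lies 1.5 to 2.3 turns on, its reading not given: feel it. Stiff (about 0.25 N m, 5 N at the crank), stays where left; against the stop it gives under 0.05 rad.
- wheel_axis (a point): point on the handwheel's vertical axis, level with the crank's grip point, 104 mm above the table. The valve stands on the table somewhere to the robot's right and does not move.
- crank_grip (a point): grip point of the upright white crank handle on the handwheel: a cylinder 20 mm across and 42 mm tall that spins freely on its own axis, 52 mm from the wheel's axis; it spans 78 to 120 mm above the table and this point is 104 mm above it. Goes round with the wheel.
- drain_pin (a joint): how far (m) the moisture trap's sprung drain pin is down: 0 up, 0.018 fully down (hard stop); a knock counts from 0.008. Spring: 1.3 N at the start, 5.8 N fully down; springs back by itself.
- pin_cap: yellow cap of the drain pin, a disc 26 mm across and 8 mm thick on top of the blue-headed clear moisture trap (72 mm across, top 82 mm above the table, fixed). Origin: centre of its underside, 110 mm above the table when up; z up. The pin goes straight down.
- pin_top (a point): centre of the yellow cap's top face, 118 mm above the table when up.
- mallet: soft-faced mallet, 0.26 kg. Origin: centre of its white head, a block 52 x 52 mm, 60 mm along its own z (striking faces at the z ends; any side may strike). Wooden handle, 22 x 22 mm, along its own -x, 26 to 155 mm from the origin. Starts standing on a face on the pad, handle level, 34 mm above the table, roughly towards the robot.
- pad: fixed green pad 110 x 110 mm, 4 mm thick; origin at the centre of its underside. The mallet's head belongs on it.
- tray: fixed white open tray 96 x 260 mm outside (x, y), 10 mm high, walls and floor 5 mm thick; origin at the centre of its underside, x and y along its sides, z up.
- reagent: bystander: white bottle with blue cap, 60 mm across, 130 mm tall; origin under its centre. Do not knock over.
- dropper: bystander: small amber bottle with green cap, 36 mm across, 75 mm tall; origin under its centre. Do not knock over.
- beaker: bystander: open glass beaker, 64 mm across, 80 mm tall; origin under its centre. Do not knock over.
- spatula: bystander: a spatula lying on the table at the right.
- jar1: sample jar, orange with a red cap, 44 mm across, 50 mm tall (cap 40 mm across, top 12 mm), about 90 g, standing somewhere in front of the robot among the blue-capped ones; origin under its centre, z up. May be absent.
- jar2: sample jar, orange with a red cap, 44 mm across, 50 mm tall (cap 40 mm across, top 12 mm), about 90 g, standing somewhere in front of the robot among the blue-capped ones; origin under its centre, z up. May be absent.
- jar3: sample jar, orange with a red cap, 44 mm across, 50 mm tall (cap 40 mm across, top 12 mm), about 90 g, standing somewhere in front of the robot among the blue-capped ones; origin under its centre, z up. May be absent.
- jar4: sample jar, orange with a red cap, 44 mm across, 50 mm tall (cap 40 mm across, top 12 mm), about 90 g, standing somewhere in front of the robot among the blue-capped ones; origin under its centre, z up. May be absent.
- blue1: bystander: jar of the same size, white with a blue cap; stays where it is. Origin under its centre.
- blue2: bystander: jar of the same size, white with a blue cap; stays where it is. Origin under its centre.
Not all that is in view belongs to the job. What is meant by the pad is not black, and is the larger of those in its own colour.

How it is judged:
By the outcome, as a careful person would: the job done as asked, in the order asked, and still so for the second after the job is handed in, with the robot touching nothing.
Of jar1, jar2, jar3, jar4 only 2 to 4 are there at a start; the rules pass over those that are not, and their reading is None.
At some moment in a run one of jar1, jar2, jar3, jar4 may be knocked a few centimetres aside while the robot is not near it.
Once in a run the grip may slacken for a moment while it holds something.
It also fails if it takes over 208 s, if anything falls off the work surface, if the arm or the gripper's body presses on something with over 40 N, if the wrist force passes 120 N, or if a joint passes its speed limit or range.

## Working session

There is one attempt and no reset: what is moved stays moved. The work goes in short steps, each a Python script; the robot and the scene stay as the last script left them, time stands still between calls to the robot, and variables do not carry over. Pictures are saved under pics/ and viewed, at most 14 in all, crops included, and the job is handed in when it is done.

```bash
mkdir -p pics; ls
python3 - <<'E'
from station import *
import cv2
for n in("scene","top"):
    im=read_camera(n); cv2.imwrite(f"pics/{n}0.png",cv2.resize(im[:,:,::-1],(800,600),interpolation=cv2.INTER_CUBIC)); cv2.imwrite(f"{n}0.png",im[:,:,::-1]); print(n,camera_info(n))
print(camera_info("wrist"),get_time(),get_ee_rot())
E
```

```text
pics
scene {'intrinsics': array([[447.81203383,   0.        , 261.75325913],
       [  0.        , 447.81203383, 190.69420025],
       [  0.        ,   0.        ,   1.        ]]), 'dist': array([0.03614842, 0.        , 0.        , 0.        , 0.        ]), 'T': array([[ 2.81685816e-01, -6.51655862e-01,  7.04271069e-01,
         1.52068292e+00],
       [ 9.59506668e-01,  1.91129548e-01, -2.06921362e-01,
        -3.45318213e-01],
       [ 2.34507275e-04,  7.34039599e-01,  6.79106628e-01,
         9.93471002e-01],
       [ 0.00000000e+00,  0.00000000e+00,  0.00000000e+00,
         1.00000000e+00]])}
top {'intrinsics': array([[442.08057809,   0.        , 255.34339076],
       [  0.        , 442.08057809, 187.37153876],
       [  0.        ,   0.        ,   1.        ]]), 'dist': array([-0.01084068,  0.        ,  0.        ,  0.        ,  0.        ]), 'T': array([[ 0.01841241,  0.99620576, -0.08505919,  0.4794951 ],
       [-0.99965996,  0.0167714 , -0.01996713, -0.06907596],
       [-0.01846481,  0.08539791,  0.99617581,  1.21847934],
       [ 0.        ,  0.        ,  0.        ,  1.        ]])}
{'intrinsics': array([[293.48378208,   0.        , 254.80245957],
       [  0.        , 293.48378208, 189.42371383],
       [  0.        ,   0.        ,   1.        ]]), 'dist': array([0.01205842, 0.        , 0.        , 0.        , 0.        ]), 'tool_from_camera': array([[-5.95260840e-04,  9.58426112e-01,  2.85340207e-01,
         7.85162401e-02],
       [ 9.99999801e-01,  5.10784229e-04,  3.70476280e-04,
        -5.21815839e-06],
       [ 2.09326863e-04,  2.85340370e-01, -9.58426225e-01,
        -1.61418851e-01],
       [ 0.00000000e+00,  0.00000000e+00,  0.00000000e+00,
         1.00000000e+00]])} 0.1 [-6.45109947e-04  9.85258540e-01  1.71070691e-01 -1.05237027e-04]
```

View pics/scene0.png

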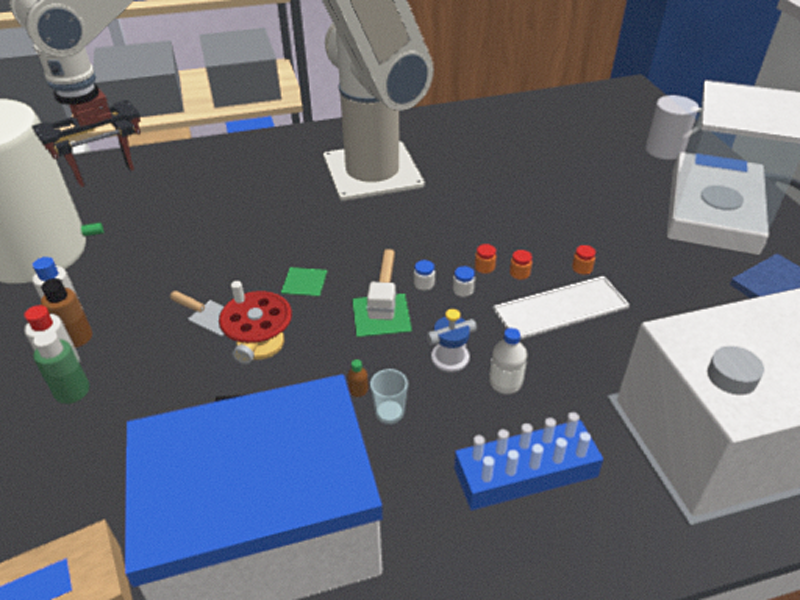

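View pics/top0.png

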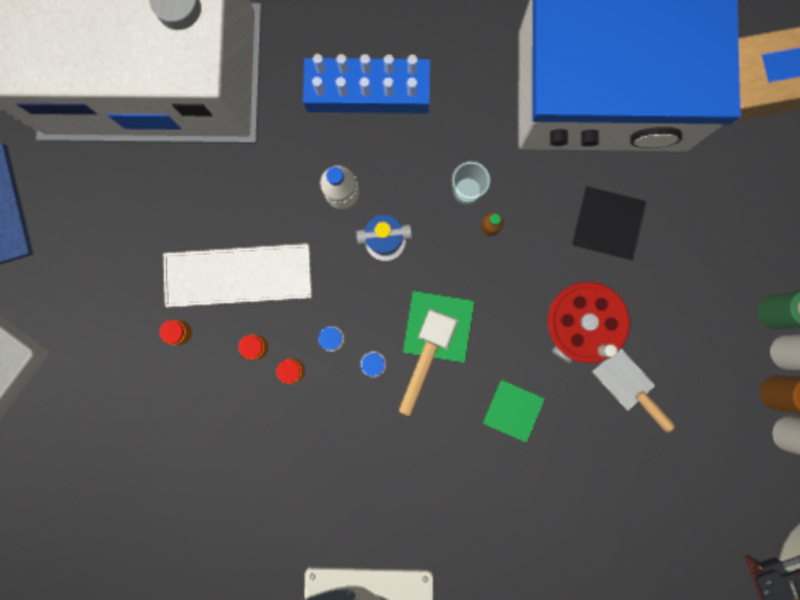

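The scene view (800 px wide) shows the mallet on the larger green pad at (382,310), the wheel at (255,315) and the trap's yellow cap at (452,316). The top view shows:
- **Red jars:** (172,332), (251,347) and (289,371).
- **Blue-capped jars:** (330,338) and (372,364).
- **Tray:** (237,275).

Things that could be mistaken for the targets (top view):
- **Pad:** large green (438,327), small green (514,410), black (609,222). I choose the large green one.
- **Mallet:** the wooden handle at (418,380) against the spatula at (640,385). I choose the one with the white head.
- **Red jars:** the three above, against the red-capped bottle in the scene view at (40,320), which is too tall to be a jar.
- **Yellow cap:** (383,230), against the yellow disc by the valve in the scene view at (262,342). I choose the cap on the blue head.

```bash
cat > h.py <<'E'
from station import *
import numpy as np, cv2
from scipy.spatial.transform import Rotation as R
DOWN0=np.pi
def quat(yaw):
    """tool down, finger-closing line (tool y) at angle yaw from world x"""
    y=np.array([np.cos(yaw),np.sin(yaw),0]); z=np.array([0,0,-1.]); x=np.cross(y,z)
    q=R.from_matrix(np.c_[x,y,z]).as_quat(); return np.array([q[3],q[0],q[1],q[2]])
def bestq(p,yaw):
    """of the two equal grasps, the one with the last joint nearest 0"""
    c=[]
    for a in(yaw,yaw+np.pi):
        q=inverse_kinematics(p,quat(a))
        if q is not None: c.append((abs(q[5]),a))
    return quat(min(c)[1])
def camT(n):
    i=camera_info(n)
    if n!="wrist": return i,np.array(i["T"])
    w,x,y,z=get_ee_rot(); T=np.eye(4); T[:3,:3]=R.from_quat([x,y,z,w]).as_matrix(); T[:3,3]=get_tcp_pos()
    return i,T@i["tool_from_camera"]
def shot(n):
    i,T=camT(n); return read_camera(n),i,T
def cast(px,z,i,T):
    p=cv2.undistortPoints(np.array(px,float).reshape(-1,1,2),i["intrinsics"],np.array(i["dist"])).reshape(-1,2)
    d=np.c_[p[:,0],-p[:,1],-np.ones(len(p))]@T[:3,:3].T
    o=T[:3,3]; return o+d*((z-o[2])/d[:,2])[:,None]
def mask(im,lo,hi):
    return cv2.inRange(cv2.cvtColor(im,cv2.COLOR_RGB2HSV),np.array(lo),np.array(hi))
def red(im): return mask(im,(0,160,110),(3,255,255))|mask(im,(172,160,110),(180,255,255))
GREEN=((55,120,80),(75,255,255)); YEL=((24,150,150),(32,255,255)); WOOD=((8,60,120),(22,190,255)); BLUE=((105,150,120),(120,255,255)); WHITE=((0,0,150),(180,50,255))
def blobs(m,amin=20):
    """contours: (area, centroid, minAreaRect)"""
    out=[]
    for c in cv2.findContours(m,cv2.RETR_EXTERNAL,cv2.CHAIN_APPROX_NONE)[0]:
        M=cv2.moments(c)
        if M["m00"]>=amin: out.append((M["m00"],(M["m10"]/M["m00"],M["m01"]/M["m00"]),cv2.minAreaRect(c)))
    return sorted(out,key=lambda b:-b[0])
E
python3 - <<'E'
from h import *
np.set_printoptions(precision=4,suppress=True)
for n in("top","scene"):
    im=cv2.imread(n+"0.png")[:,:,::-1].copy(); i,T=camT(n)
    for nm,m,z in(("red",red(im),.05),("green",mask(im,*GREEN),.004),("yel",mask(im,*YEL),.118),("wood",mask(im,*WOOD),.045),("blue",mask(im,*BLUE),.05),("white",mask(im,*WHITE),.01)):
        print(n,nm)
        for a,c,r in blobs(m)[:9]: print("  ",int(a),np.round(c,1),cast([c],z,i,T)[0,:2],cast([c],.064,i,T)[0,:2] if nm=="white" else "", np.round(r[1],1),round(r[2],1))
E
```

```text
top red
   1931 [375.8 204.8] [ 0.5384 -0.3636]  [51.6 50.2] 45.0
   147 [108.9 212. ] [0.5071 0.3426]  [14. 14.] 90.0
   143 [183.6 237.3] [0.444  0.1412]  [13. 14.] 0.0
   142 [159.4 221.5] [0.4842 0.2067]  [13. 13.] 90.0
top green
   974 [281.2 206.8] [ 0.5309 -0.1166]  [39.9 39.9] 9.5
   887 [328.3 262.6] [ 0.3817 -0.2463]  [31.  30.5] 23.6
   33 [508.7 196.1] [ 0.571 -0.738]  [18.  6.] 90.0
   25 [316.7 139.9] [ 0.7183 -0.2127]  [6. 6.] 90.0
top yel
   56 [244.5 146.7] [ 0.6758 -0.0178]  [8.5 8.5] 45.0
top wood
   1191 [489.3  43.5] [ 0.9838 -0.676 ]  [50.6 38.9] 87.8
   353 [266.7 242.6] [ 0.4341 -0.0781]  [ 8.5 49. ] 21.8
   192 [419.  263.4] [ 0.3875 -0.477 ]  [31.1  7.3] 47.3
top blue
   9611 [406.6  36.8] [ 0.9974 -0.4498]  [ 75. 132.] 90.0
   1890 [234.4  53.2] [0.9459 0.0183]  [29. 80.] 90.0
   340 [500.6  41. ] [ 0.9892 -0.7042]  [17.1 23.5] 78.7
   137 [238.3 232.8] [ 0.4585 -0.0029]  [13.4 13.4] 45.0
   136 [245.9 155.9] [ 0.6632 -0.0189]  [ 9.3 21.3] 83.3
   135 [210.7 216.1] [0.5009 0.071 ]  [13. 13.] 90.0
   73 [244.5 141.7] [ 0.7014 -0.0144]  [ 8.5 21.3] 83.7
   70
[... 2277 characters left out ...]
[0.6936 0.0993]  [9.9 7.1] 45.0
scene white
   6357 [473.1 231.1] [0.8417 0.4986] [0.879  0.4523] [ 88.1 102.8] 77.4
   3613 [ 22.6 123.1] [-0.1203 -0.8141] [-0.0302 -0.7884] [130.4  45.1] 68.0
   2316 [461.2 126. ] [0.3668 0.7833] [0.4302 0.7214] [64.  45.8] 8.8
   2060 [127.8  18.7] [-1.0286 -0.3576] [-0.8886 -0.357 ] [ 37.1 103.3] 84.6
   1742 [480.7  69.4] [0.0062 1.1272] [0.0894 1.0464] [64.1 29.9] 7.1
   1675 [358.8 195.8] [0.6108 0.2447] [0.6607 0.2123] [24.3 83.2] 74.1
   1163 [204.5  39.4] [-0.6614 -0.0063] [-0.5416 -0.025 ] [76.9 20. ] 84.3
   809 [238.1 111.8] [ 0.0299 -0.0056] [ 0.1118 -0.0243] [30.9 60.6] 81.0
   763 [52.5 21.6] [-1.0915 -0.7444] [-0.9481 -0.7225] [51. 69.] 90.0
```

Run:
```python
from h import *
np.set_printoptions(precision=4,suppress=True)
p=[0.475,-0.094,0.25]; yaw=np.deg2rad(69)
q=bestq(p,yaw); move_pose(p,q); print(get_time(),get_joint_pos(),q)
im,i,T=shot("wrist"); cv2.imwrite("pics/w1.png",im[:,:,::-1])
for nm,m,z in(("wood",mask(im,*WOOD),.045),("white",mask(im,*WHITE),.064),("green",mask(im,*GREEN),.004),("yel",mask(im,*YEL),.118)):
    for a,c,r in blobs(m,100)[:4]:
        print(nm,int(a),np.round(c),cast([c],z,i,T)[0,:2]); print(cast(cv2.boxPoints(r),z,i,T)[:,:2].ravel())
```

```text
2.125 [-0.221   0.1799  1.9071 -0.0002  1.0544 -1.4239] [0.     0.1822 0.9833 0.    ]
wood 3725 [384. 365.] [ 0.8456 -0.0198]
[ 0.7393 -0.2362  0.8916  0.1669  0.9293  0.1617  0.7739 -0.2504]
wood 769 [251. 128.] [ 0.4284 -0.0814]
[ 0.3712 -0.0655  0.3788 -0.0459  0.4973 -0.0904  0.489  -0.1121]
wood 704 [ 86. 307.] [ 0.5818 -0.4019]
[ 0.6172 -0.4552  0.5327 -0.3866  0.5546 -0.3535  0.6412 -0.4203]
wood 254 [434. 313.] [0.7759 0.0724]
[0.7182 0.0675 0.7246 0.0881 0.8237 0.0727 0.8171 0.0508]
white 5806 [468. 181.] [0.5815 0.1424]
[0.5439 0.0805 0.5372 0.1978 0.6207 0.2159 0.632  0.0923]
white 2266 [ 32. 218.] [ 0.432  -0.3791]
[ 0.4209 -0.4297  0.3871 -0.3854  0.4432 -0.3317  0.4801 -0.3754]
white 1617 [255. 202.] [ 0.514  -0.1089]
[ 0.531  -0.1432  0.4785 -0.1218  0.4961 -0.0762  0.5494 -0.0956]
white 1461 [282. 313.] [ 0.6811 -0.1333]
[ 0.5933 -0.3736  0.5845 -0.3687  0.7486  0.0575  0.7585  0.0554]
green 3559 [127. 134.] [ 0.3787 -0.2441]
[ 0.3278 -0.2665  0.3585 -0.1862  0.4328 -0.2232  0.4    -0.3083]
green 2887 [255. 193.] [ 0.5205 -0.1118]
[ 0.4622 -0.1586  0.4784 -0.0511  0.5863 -0.0647  0.5708 -0.1805]
green 163 [241. 342.] [ 0.7593 -0.2288]
[ 0.7387 -0.2321  0.746  -0.2133  0.779  -0.2263  0.7715 -0.2455]
```

View pics/w1.png

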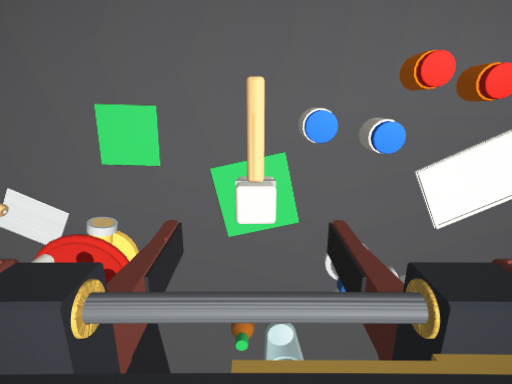

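The crop confirms the choice: the white-headed mallet at (255,200), handle (255,130), sits on the large green pad. I grasp it near the head.

```bash
cat > strike.py <<'E'
from h import *
np.set_printoptions(precision=3,suppress=True)
E
python3 - <<'E'
from strike import *
d=np.array([.933,-.36,0]); o=np.array([.5196,-.1115,0]); pin=np.array([.675,-.0165,0])
g=o-.048*d
command_gripper(.55)
q=bestq([*g[:2],.25],np.deg2rad(68.9)); move_pose([*g[:2],.08],q)
movel([*g[:2],.016],v=.1,until_force=8); print(get_tcp_pos())
command_gripper(0); print("w",get_grip_width()*88,get_finger_force(),get_tcp_pos())
f0=get_ft_force(); movel([*g[:2],.05],v=.05); wait(.2); print("lift",get_ft_force()-f0,get_ft_torque(),get_grip_width()*88)
movel([*g[:2],.20],v=.15)
t=pin-.038*d; movel([*t[:2],.20],v=.15); wait(.3); print("at",get_tcp_pos(),get_ft_force(),get_ft_torque(),get_grip_width()*88,get_time())
im,i,T=shot("wrist"); im2,i2,T2=shot("scene")
cv2.imwrite("pics/s2.png",np.hstack([cv2.resize(im2[120:280,200:400],(400,320)),cv2.resize(im[100:384,130:400],(380,320))])[:,:,::-1])
E
```

```text
[ 0.475 -0.094  0.016]
w 21.91145508497061 29.996570348739624 [ 0.475 -0.094  0.016]
lift [ 0.341 -0.589 -6.97 ] [ 0.067 -0.036 -0.049] 22.227531761595355
at [ 0.64  -0.003  0.2  ] [ 0.077 -0.274 -2.539] [ 0.021 -0.197  0.039] 22.306415782068918 8.875
```

View pics/s2.png

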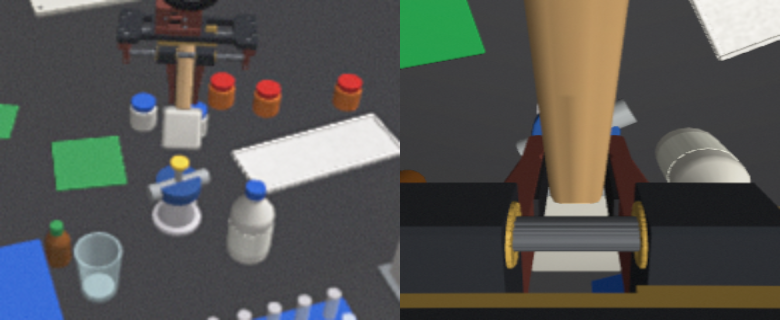

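The wrist picture shows the handle widening towards the camera. By its width against depth, the mallet has rotated head-down about 25° in the grip. I'll set it back on the pad, level it there, and regrip it by the head, above its centre of mass.

Run:
```python
from strike import *
d=np.array([.933,-.36,0]); o=np.array([.5196,-.1115,0]); g=o-.048*d
movel([*g[:2],.20],v=.15); movel([*g[:2],.07],v=.15)
print(movel([*g[:2],.0165],v=.04,until_force=20),get_tcp_pos(),get_ft_force())
command_gripper(.55); wait(.3); movel([*g[:2],.25],v=.2)
im,i,T=shot("wrist"); cv2.imwrite("pics/w3.png",im[60:260,100:412,::-1])
for nm,m,z in(("wood",mask(im,*WOOD),.045),("white",mask(im,*WHITE),.064),("green",mask(im,*GREEN),.004)):
    for a,c,r in blobs(m,100)[:4]:
        if 200<c[0]<310 and 60<c[1]<260: print(nm,int(a),np.round(c),cast([c],z,i,T)[0,:2],cast(cv2.boxPoints(r),z,i,T)[:,:2].ravel())
print(get_time())
```

```text
True [ 0.476 -0.095  0.071] [-1.125  0.232 10.573]
wood 1237 [255. 219.] [ 0.541 -0.119] [ 0.492 -0.118  0.504 -0.087  0.586 -0.118  0.573 -0.15 ]
white 1378 [255. 184.] [ 0.49 -0.1 ] [ 0.458 -0.113  0.475 -0.068  0.535 -0.09   0.517 -0.137]
green 1363 [282. 194.] [ 0.534 -0.076] [ 0.469 -0.11   0.479 -0.051  0.586 -0.065  0.577 -0.129]
green 1272 [227. 199.] [ 0.512 -0.152] [ 0.462 -0.159  0.469 -0.117  0.576 -0.138  0.569 -0.182]
13.6833
```

View pics/w3.png

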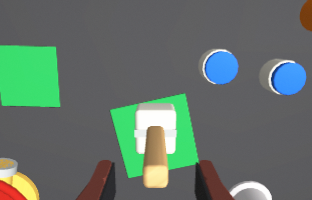

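The crop shows the head (155,130) on the pad with the handle sticking straight up, its end face at about (155,176). The mallet swung down like a pendulum in the grip and now stands upright on the front of its head. I'll locate it, then tip it back down with the handle level by swinging the gripped handle about the head's lower edge.

Run:
```python
from strike import *
d=np.array([.933,-.36]); o=np.array([.5196,-.1115]); e=np.array([.36,.933])
im,i,T=shot("wrist")
c=cast([[255.5,236]],.185,i,T)[0,:2]; print("top end along d,e:",(c-o)@d,(c-o)@e)
m=mask(im,*WHITE); cs=[b for b in blobs(m,400) if 200<b[1][0]<310 and 120<b[1][1]<260]
ys,xs=np.nonzero(m[150:225,225:290]); ys+=150; xs+=225
near=[255,ys.min()]; print(ys.min(),ys.max(),xs.min(),xs.max())
for z in(.056,.004): print(z,[(cast([[255,v]],z,i,T)[0,:2]-o)@d for v in(ys.min(),ys.max())])
im,i,T=shot("scene"); cv2.imwrite("pics/s4.png",cv2.resize(im[110:260,180:330],(450,450))[:,:,::-1])
```

```text
top end along d,e: -0.01949607303990518 0.00048269428942996576
164 213 235 275
0.056 [np.float64(-0.05479915641020411), np.float64(0.009396220868685138)]
0.004 [np.float64(-0.04426913882620894), np.float64(0.029347820486899462)]
```

View pics/s4.png

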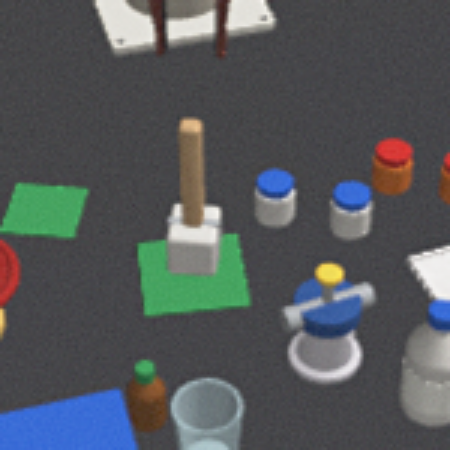

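The scene crop shows the mallet upright on the pad at (193,220), handle vertical. That is a good knocking pose, since it can't swing. I grip the handle from above, knock twice with the end face, and check forces.

Run:
```python
from strike import *
d=np.array([.933,-.36]); o=np.array([.5196,-.1115]); pin=np.array([.675,-.0165])
g=o-.0205*d
movel([*g,.25],v=.15); movel([*g,.115],v=.1,until_force=8); print(get_tcp_pos())
command_gripper(0); print("w",get_grip_width()*88,get_finger_force())
movel([*g,.28],v=.15); movel([*pin,.28],v=.15); wait(.4); F0=get_ft_force(); print(F0,get_ft_torque(),get_grip_width()*88)
ok=0
for k in range(2):
    hit=movel([*pin,.212],v=.06,until_force=14); wait(.15); F=get_ft_force()-F0; z=get_tcp_pos()[2]
    movel([*pin,.28],v=.1); wait(1.0); F1=get_ft_force()-F0
    print(hit,"F",F,"z",z,"depth est",(F[2]-1.3)/250,"after",F1,get_ft_torque())
im,i,T=shot("wrist"); cv2.imwrite("pics/w5.png",im[:,:,::-1])
print(get_time())
```

```text
[ 0.501 -0.104  0.116]
w 22.250060258673933 29.999734461307526
[-0.54  -0.262 -3.427] [ 0.05  -0.144  0.03 ] 21.960229310021894
False F [-3.559  0.716  5.965] z 0.21228160078554897 depth est 0.018660863304015042 after [0.139 0.648 0.32 ] [-0.01  -0.083 -0.002]
False F [-3.204 -0.392  6.205] z 0.2122886256633154 depth est 0.019618388637821758 after [0.091 0.944 1.189] [ 0.017 -0.097 -0.078]
25.825
```

Run:
```python
from strike import *
im,i,T=shot("scene"); im2,_,_=shot("wrist"); cv2.imwrite("pics/s6.png",np.hstack([cv2.resize(im[70:250,200:350],(400,480)),cv2.resize(im2[:,130:400],(338,480))])[:,:,::-1])
```

```text
(no output)
```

View pics/s6.png

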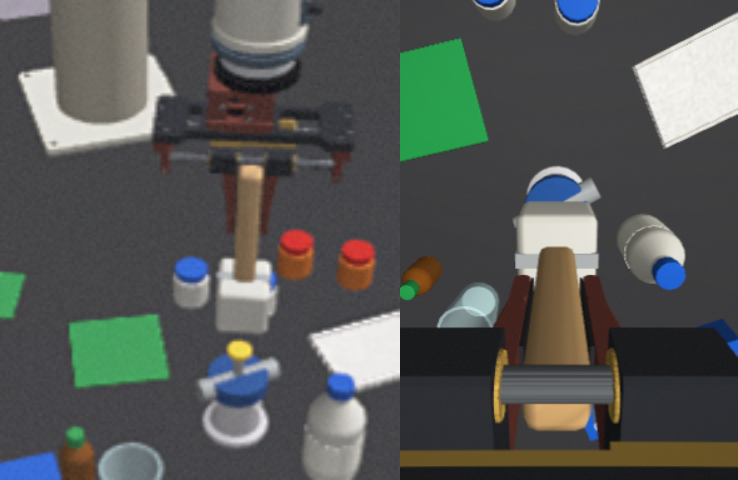

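The pin stands fully up at (238,350) and the mallet is upright in the grip. Force and travel put both knocks at about 17–18 mm. Now I put the mallet down and tip it level on the pad.

Run:
```python
from strike import *
d=np.array([.933,-.36]); o=np.array([.5196,-.1115])
P=lambda s,z:[*(o+s*d),z]
F=get_ft_force(); movel(P(.061,.28),v=.15); movel(P(.061,.14),v=.15); wait(.2); F0=get_ft_force()
print(movel(P(.061,.108),v=.03,until_force=5),get_tcp_pos(),get_ft_force()-F0)
z0=min(get_tcp_pos()[2],.116)
for a in np.deg2rad(np.linspace(77,167,11)[1:]):
    h=movel(P(.031+.1334*np.cos(a),.004+.1334*np.sin(a)-.019+.001),v=.06,until_force=22)
    print(round(np.rad2deg(a)),h,get_ft_force()-F0)
    if h: break
print(get_tcp_pos(),get_grip_width()*88,get_time())
```

```text
True [ 0.576 -0.133  0.115] [1.639 0.663 6.031]
86 False [ 1.515 -0.473 -1.099]
95 False [ 0.904  0.562 -0.359]
104 False [ 0.843  0.202 -0.147]
113 True [ 1.206 -1.24   4.852]
[ 0.516 -0.11   0.115] 22.140462179366466 30.9
```

Run:
```python
from strike import *
im,i,T=shot("scene"); im2,_,_=shot("wrist"); cv2.imwrite("pics/s7.png",np.hstack([cv2.resize(im[70:250,170:320],(400,480)),cv2.resize(im2[:,130:400],(338,480))])[:,:,::-1]); print(get_ft_force(),get_ft_torque())
```

```text
[ 0.143 -0.883  5.488] [-0.055  0.025  0.019]
```

View pics/s7.png

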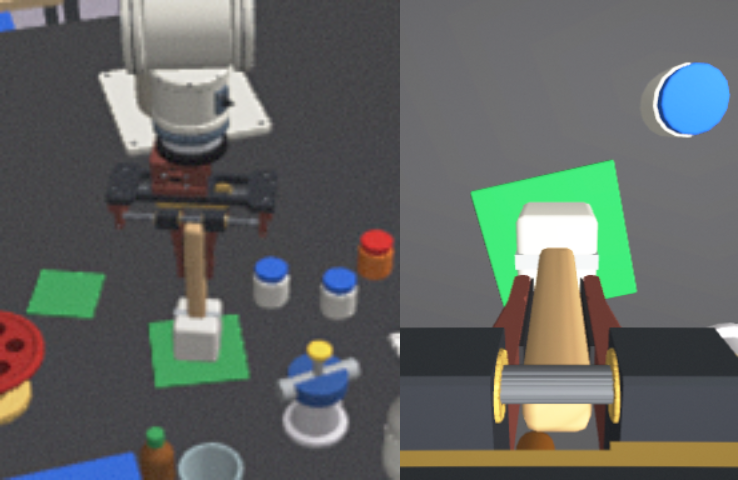

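The scene crop shows the mallet still upright on the pad at (200,330); the raised arc carried it without tipping it. I'll tilt the tool itself by 50°, set the head's edge on the pad, and press the handle down the rest of the way.

Run:
```python
from strike import *
d=np.array([.933,-.36]); o=np.array([.5196,-.1115]); e=np.array([.36,.933,0])
w,x,y,z=get_ee_rot(); R0=R.from_quat([x,y,z,w])
def fr(th):
    q=(R.from_rotvec(-e*th)*R0).as_quat(); return [q[3],q[0],q[1],q[2]]
def tcp(mal,tool,dz=0,s0=.031):
    u=np.array([-np.sin(mal),np.cos(mal)]); wv=np.array([np.cos(mal),np.sin(mal)]); t=np.array([np.sin(tool),-np.cos(tool)])
    s,zz=np.array([s0,.004+dz])+.130*u+.030*wv+.019*t
    return [*(o+s*d),zz]
D=np.deg2rad
for th in(25,50): print(th,inverse_kinematics(tcp(D(th),D(th),.04),fr(D(th))))
p=get_tcp_pos(); movel([p[0],p[1],.17],v=.15)
for th in(0,25,50): movel(tcp(D(th),D(th),.04),frame=fr(D(th)),v=.08)
wait(.3); F0=get_ft_force()
print(movel(tcp(D(50),D(50),-.006),v=.03,until_force=4),get_tcp_pos(),tcp(D(50),D(50)),get_ft_force()-F0)
im,i,T=shot("scene"); im2,_,_=shot("top"); cv2.imwrite("pics/s8.png",np.hstack([cv2.resize(im[70:250,170:320],(400,480)),cv2.resize(im2[150:300,200:350],(400,480))])[:,:,::-1]); print(get_time())
```

```text
25 [-0.194  0.275  2.153 -0.268  0.286 -1.156]
50 [-0.094  0.424  2.492  3.487  0.664  1.471]Traceback (most recent call last):
  File "<stdin>", line 13, in <module>
station.MotionError: the arm cannot follow that straight line within its joint ranges
```

Run:
```python
from strike import *
d=np.array([.933,-.36]); o=np.array([.5196,-.1115]); e=np.array([.36,.933,0])
R0=R.from_matrix(np.c_[[-d[0],-d[1],0],e,[0,0,-1]])
print(get_tcp_pos(), np.rad2deg(np.arccos(-R.from_quat(np.roll(get_ee_rot(),-1)).as_matrix()[2,2])))
def fr(th):
    q=(R.from_rotvec(-e*th)*R0).as_quat(); return [q[3],q[0],q[1],q[2]]
def tcp(mal,tool,dz=0,s0=.036):
    u=np.array([-np.sin(mal),np.cos(mal)]); wv=np.array([np.cos(mal),np.sin(mal)]); t=np.array([np.sin(tool),-np.cos(tool)])
    s,zz=np.array([s0,.004+dz])+.130*u+.030*wv+.019*t
    return [*(o+s*d),zz]
D=np.deg2rad; th=D(22)
print(get_joint_pos(),inverse_kinematics(tcp(th,th,.04),fr(th)))
movel(tcp(th,th,.04),frame=fr(th),v=.08)
wait(.3); F0=get_ft_force()
print(movel(tcp(th,th,-.012),v=.03,until_force=4),get_tcp_pos()-tcp(th,th),get_ft_force()-F0)
dz=get_tcp_pos()[2]-tcp(th,th)[2]
for a in (28,35,43,52,62,72,82,90):
    try: h=movel(tcp(D(a),th,dz-.001),v=.06,until_force=25)
    except MotionError as x: print(a,x); break
    print(a,h,get_ft_force()-F0,get_joint_pos()[4])
    if h: break
im,i,T=shot("scene"); im2,_,_=shot("wrist"); cv2.imwrite("pics/s8.png",np.hstack([cv2.resize(im[70:250,170:320],(400,480)),cv2.resize(im2[:,130:400],(338,480))])[:,:,::-1]); print(get_tcp_pos(),get_time())
```

```text
[ 0.531 -0.116  0.158] 25.420412381628186
[-0.194  0.274  2.152 -0.266  0.288 -1.158] [-0.205  0.294  2.093 -0.165  0.381 -1.266]
True [-0.     0.    -0.002] [-2.113  1.127  7.71 ]
28 False [0.919 0.624 9.041] 0.25887234066294873
35 False [-0.303  3.781  9.331] 0.2342481121911481
43 False [-1.582  5.395  8.717] 0.20002111872355396
52 False [-2.986  5.637  8.029] 0.15560683326448646
62 the arm cannot follow that straight line within its joint ranges
[ 0.481 -0.097  0.087] 36.9667
```

View pics/s8.png

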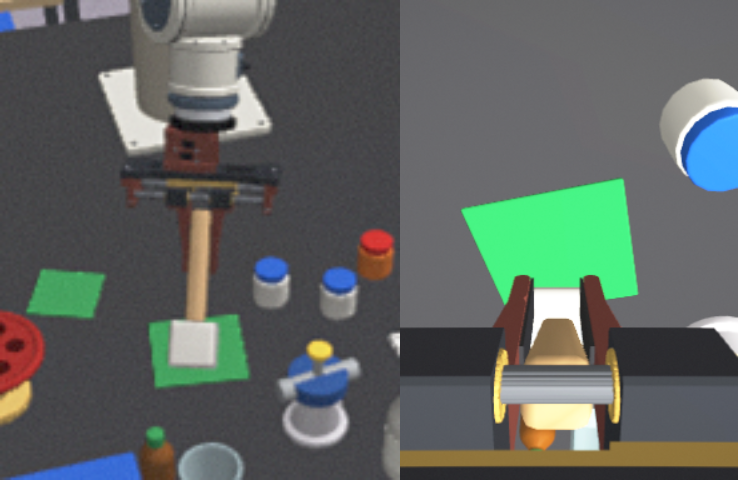

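The scene crop shows the head on the pad at (193,345), leaning well over with the handle towards the robot. It works, so I continue while untilting the tool.

Run:
```python
from strike import *
d=np.array([.933,-.36]); o=np.array([.5196,-.1115]); e=np.array([.36,.933,0])
R0=R.from_matrix(np.c_[[-d[0],-d[1],0],e,[0,0,-1]])
def fr(th):
    q=(R.from_rotvec(-e*th)*R0).as_quat(); return [q[3],q[0],q[1],q[2]]
def tcp(mal,tool,dz=0,s0=.036):
    u=np.array([-np.sin(mal),np.cos(mal)]); wv=np.array([np.cos(mal),np.sin(mal)]); t=np.array([np.sin(tool),-np.cos(tool)])
    s,zz=np.array([s0,.004+dz])+.130*u+.030*wv+.019*t
    return [*(o+s*d),zz]
D=np.deg2rad; F0=get_ft_force()
for a,t in ((58,14),(64,7),(70,0),(77,0),(84,0),(90,0)):
    h=movel(tcp(D(a),D(t),-.002),frame=fr(D(t)),v=.06,until_force=25)
    print(a,h,get_ft_force()-F0,get_tcp_pos())
    if h: break
print(get_grip_width()*88,get_time())
im,i,T=shot("scene"); im2,_,_=shot("wrist"); cv2.imwrite("pics/s9.png",np.hstack([cv2.resize(im[70:250,170:320],(400,480)),cv2.resize(im2[:,130:400],(338,480))])[:,:,::-1])
```

```text
58 False [-4.452  0.126  5.918] [ 0.468 -0.092  0.078]
64 False [-3.559 -1.625  1.15 ] [ 0.456 -0.087  0.066]
70 False [-2.276 -2.535 -2.001] [ 0.447 -0.083  0.055]
77 False [-2.167 -3.603 -2.862] [ 0.44  -0.081  0.041]
84 False [-2.036 -3.403 -3.354] [ 0.435 -0.079  0.026]
90 False [ 0.58  -4.234 -3.939] [ 0.432 -0.078  0.013]
21.689146714593644 39.6
```

View pics/s9.png

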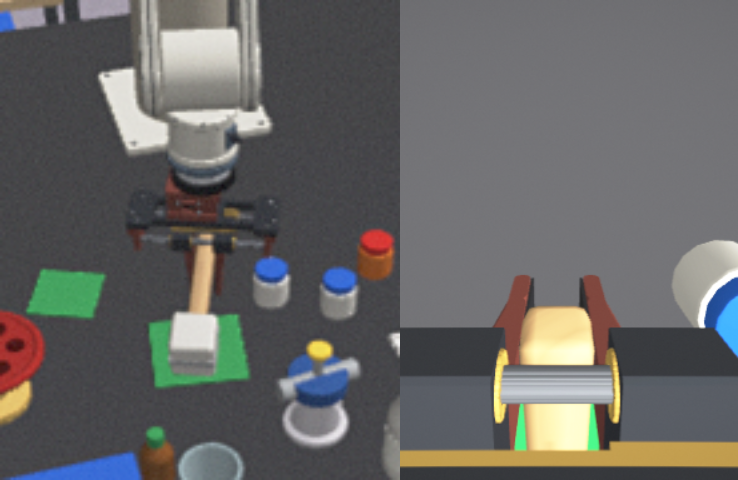

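Level, with the head on the pad at (193,345). Release, retreat, and look at the wheel.

Run:
```python
from strike import *
command_gripper(.45); wait(.3); p=get_tcp_pos(); movel([p[0],p[1],.25],v=.2)
a=[.50,-.33,.28]; q=bestq(a,np.deg2rad(56)); move_pose(a,q); wait(.2)
im,i,T=shot("wrist"); cv2.imwrite("pics/w10.png",im[:,:,::-1]); 
m=red(im)
for ar,c,r in blobs(m,300)[:3]: print("wrist red",int(ar),np.round(c),cast([c],.076,i,T)[0,:2])
t,ti,tT=shot("top"); cv2.imwrite("t10.png",t[:,:,::-1])
c=blobs(red(t),300)[0][1]; print("top wheel",cast([c],.076,ti,tT)[0,:2],get_joint_pos(),get_time())
```

```text
wrist red 8972 [257. 127.] [ 0.539 -0.36 ]
top wheel [ 0.518 -0.325] [-0.603  0.325  1.636  0.     1.18   1.561] 44.6417
```

View pics/w10.png

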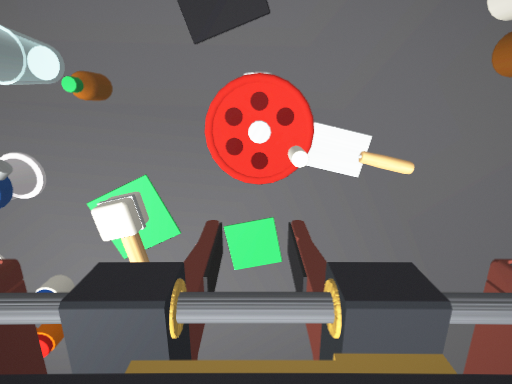

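The wrist picture shows the wheel centred near (259,130), the crank at (299,157), and the mallet lying level with its head on the pad at (118,217). Now I compute the axis and crank from both views.

Run:
```python
from strike import *
def wheel(im,i,T,hint):
    cs=max(cv2.findContours(red(im),cv2.RETR_EXTERNAL,cv2.CHAIN_APPROX_NONE)[0],key=cv2.contourArea)
    h=cv2.convexHull(cs).reshape(-1,2).astype(float)
    P=cast(h,.076,i,T)[:,:2]; (x,y),r=cv2.minEnclosingCircle(P.astype(np.float32)); el=cv2.fitEllipse((P*1e4).astype(np.float32))
    print("centre",(x,y),r,np.array(el[0])/1e4,np.array(el[1])/2e4)
    w=mask(im,(0,0,170),(180,60,255))
    for a,c,rr in blobs(w,15):
        if np.hypot(c[0]-hint[0],c[1]-hint[1])<30: print("  white",a,np.round(c,1),np.round(rr[1],1),"z.12",cast([c],.12,i,T)[0,:2])
im,i,T=shot("wrist"); wheel(im,i,T,(299,157))
t=cv2.imread("top0.png")[:,:,::-1].copy(); i,T=camT("top"); wheel(t,i,T,(390,224))
```

```text
centre (0.5338810682296753, -0.3583894371986389) 0.06680893898010254 [ 0.534 -0.358] [0.066 0.067]
centre (0.5352932810783386, -0.3587068021297455) 0.067057766020298 [ 0.535 -0.358] [0.066 0.066]
  white 692.5 [397.8 240.9] [38.8 22.5] z.12 [ 0.447 -0.399]
  white 67.5 [377.4 205.7] [9. 9.] z.12 [ 0.533 -0.35 ]
```

Run:
```python
from strike import *
A=np.array([.5345,-.3582])
i,T=camT("wrist"); c=cast([[299,155]],.12,i,T)[0,:2]; ti,tT=camT("top"); c2=cast([[390,224]],.12,ti,tT)[0,:2]
for x in(c,c2): print(x,np.hypot(*(x-A)),np.rad2deg(np.arctan2(*(x-A)[::-1])))
ph0=np.arctan2(*((c+c2)/2-A)[::-1])
P=lambda ph,z=.086:[*(A+.052*np.array([np.cos(ph),np.sin(ph)])),z]
command_gripper(.5); q=bestq(P(ph0,.2),np.deg2rad(56)); move_pose(P(ph0,.17),q); print(movel(P(ph0),v=.1,until_force=8))
F0=get_ft_force(); command_gripper(0); wait(.2); print("w",get_grip_width()*88,get_ft_force()-F0,get_tcp_pos())
if get_grip_width()*88>17:
  ph=ph0; log=[]
  for k in range(60):
    ph+=np.deg2rad(15); h=movel(P(ph),v=.08,until_force=13)
    p=get_tcp_pos(); f=get_ft_force()-F0; a=np.arctan2(p[1]-A[1],p[0]-A[0]); 
    log.append((k,round(f@[-np.sin(a),np.cos(a),0],1),round(f@[np.cos(a),np.sin(a),0],1),round(f[2],1)))
    if h or np.abs(f).max()>35 or get_grip_width()*88<16: print("stop",h); break
  print(*log); print("deg turned cmd",np.rad2deg(ph-ph0),"tcp angle",np.rad2deg(a),"ph0",np.rad2deg(ph0),p,np.hypot(*(p[:2]-A)),get_grip_width()*88,get_time())
```

```text
[ 0.491 -0.383] 0.04963493528790197 -150.36253558737553
[ 0.488 -0.381] 0.05144837434328874 -154.0133695960706
False
w 19.218397463101525 [-1.659 -1.304  4.622] [ 0.489 -0.383  0.086]
stop True
(0, np.float64(-0.3), np.float64(4.1), np.float64(4.8)) (1, np.float64(-0.3), np.float64(4.8), np.float64(3.3)) (2, np.float64(0.6), np.float64(5.5), np.float64(3.2)) (3, np.float64(-0.5), np.float64(5.6), np.float64(2.2)) (4, np.float64(0.8), np.float64(7.1), np.float64(1.4)) (5, np.float64(1.0), np.float64(5.6), np.float64(0.3)) (6, np.float64(0.6), np.float64(5.4), np.float64(0.6)) (7, np.float64(1.3), np.float64(6.1), np.float64(0.4)) (8, np.float64(0.9), np.float64(6.1), np.float64(1.0)) (9, np.float64(1.6), np.float64(6.3), np.float64(4.0)) (10, np.float64(0.6), np.float64(3.7), np.float64(5.7)) (11, np.float64(-0.4), np.float64(2.3), np.float64(6.6)) (12, np.float64(-0.5), np.float64(1.3), np.float64(7.9)) (13, np.float64(-0.1), np.float64(-1.8), np.float64(8.4)) (14, np.float64(0.9), np.float64(-5.3), np.float64(7.2)) (15, np.float64(0.3), np.float64(-6.6), np.float64(5.6)) (16, np.float64(0.8), np.float64(-7.9), np.float64(2.6)) (17, np.float64(1.6), np.float64(-8.2), np.float64(2.8)) (18, np.float64(3.0), np.float64(-7.8), np.float64(2.3)) (19, np.float64(2.9), np.float64(-7.3), np.float64(1.7)) (20, np.float64(3.5), np.float64(-6.3), np.float64(2.4)) (21, np.float64(1.7), np.float64(-5.8), np.float64(2.0)) (22, np.float64(2.5), np.float64(-4.1), np.float64(5.1)) (23, np.float64(4.2), np.float64(2.7), np.float64(2.6))
deg turned cmd 360.0 tcp angle -156.58266657285276 ph0 -152.22071173471448 [ 0.487 -0.379  0.086] 0.05190546898142797 19.70956103531013 54.7583
```

```bash
cat > crank.py <<'E'
from strike import *
A=np.array([.5345,-.3582])
P=lambda ph,z=.086:[*(A+.052*np.array([np.cos(ph),np.sin(ph)])),z]
def ang():
    p=get_tcp_pos(); return np.arctan2(p[1]-A[1],p[0]-A[0])
def tr(F0):
    a=ang(); f=get_ft_force()-F0; return round(f@[-np.sin(a),np.cos(a),0],1),round(f@[np.cos(a),np.sin(a),0],1),round(f[2],1)
E
python3 - <<'E'
from crank import *
F0=np.zeros(3); print(tr(F0),get_grip_width()*88)
ph=ang(); s=ph; log=[]
for k in range(36):
    ph+=np.deg2rad(15); h=movel(P(ph),v=.08,until_force=18); f=tr(F0); log.append((k,*map(float,f)))
    if h:
        wait(.2); print("hit",k,f,tr(F0),"lag deg",np.rad2deg(ph-ang())%360); break
    if max(map(abs,f))>35 or get_grip_width()*88<16: print("abort"); break
print(*log); print(np.rad2deg(ph-s),np.rad2deg(ang()),get_grip_width()*88,get_tcp_pos(),get_time())
E
```

```text
(np.float64(4.0), np.float64(3.1), np.float64(2.7)) 19.70956103531013
hit 0 (np.float64(4.9), np.float64(1.9), np.float64(1.8)) (np.float64(3.7), np.float64(2.5), np.float64(1.2)) lag deg 6.734857017809358
(0, 4.9, 1.9, 1.8)
15.000000000000009 -148.31752359066212 19.486723278764607 [ 0.49  -0.386  0.086] 55.1667
```

Run:
```python
from crank import *
F0=np.zeros(3); s=ph=ang()
for k in range(8):
    ph+=np.deg2rad(3); h=movel(P(ph),v=.03,until_force=25); print(k,h,*map(float,tr(F0)),round(np.rad2deg(ph-ang())%360,2),round(get_grip_width()*88,2),get_finger_force())
    if h: break
print(get_time())
```

```text
0 False -1.1 2.4 7.7 1.47 19.59 30.00346004962921
1 False -2.6 2.7 8.8 2.04 19.74 30.004069805145264
2 False -3.0 3.1 9.9 2.19 19.04 30.004663467407227
3 False -3.2 4.3 9.9 2.2 19.29 30.004990696907043
4 False -4.0 4.8 9.1 2.16 19.38 30.00524640083313
5 False -1.9 6.2 9.4 2.17 19.72 30.005517303943634
6 False -3.6 5.8 8.4 2.06 19.54 30.00572830438614
7 False -3.7 7.4 8.2 2.02 19.74 30.005825757980347
57.1667
```

Run:
```python
from crank import *
F0=np.zeros(3); s=a=ang(); ph=a+np.deg2rad(2); log=[]; tot=0; n=0
for k in range(90):
    ph+=np.deg2rad(6); h=movel(P(ph),v=.06,until_force=30); b=ang(); da=(b-a+np.pi)%(2*np.pi)-np.pi; a=b; tot+=da
    f=tr(F0); log.append((round(np.rad2deg(tot)),float(f[0]),float(f[1]),round(np.rad2deg(da),1)))
    n=n+1 if np.rad2deg(da)<2.5 else 0
    if f[0]<-12 or n>=2 or abs(f[1])>30 or get_grip_width()*88<16: print("end",h,f); break
print(*log[::8]); print(*log[-6:]); print("lag",np.rad2deg(ph-a)%360,"ang",np.rad2deg(a),get_tcp_pos(),get_grip_width()*88,get_time())
```

```text
end False (np.float64(-13.3), np.float64(-5.4), np.float64(0.2))
(6, -2.4, 6.9, np.float64(6.5)) (56, -2.4, 9.4, np.float64(6.1)) (104, -2.2, 5.8, np.float64(6.1)) (152, -1.8, 1.7, np.float64(6.1)) (201, -1.6, -5.9, np.float64(5.9))
(206, -1.2, -5.9, np.float64(5.9)) (212, -2.0, -7.7, np.float64(5.9)) (218, -1.2, -7.6, np.float64(5.9)) (224, -0.3, -8.1, np.float64(5.9)) (230, -0.4, -8.4, np.float64(6.0)) (233, -13.3, -5.4, np.float64(3.1))
lag 2.62086598595942 ang 107.03784605631868 [ 0.52  -0.31   0.086] 19.784877398330643 66.9167
```

Run:
```python
from crank import *
F0=np.zeros(3); D=np.deg2rad
ph=D(107+2.6+3); h=movel(P(ph),v=.03,until_force=25); print("confirm",h,tr(F0),np.rad2deg(ang()),get_tcp_pos())
goal=D(106.5-90); ph=ang()
while ph>goal+1e-6:
    ph=max(goal,ph-D(7)); movel(P(ph),v=.06,until_force=30)
    if abs(tr(F0)[0])>20: print("!",tr(F0)); break
for _ in range(3):
    e=goal-ang(); print(np.rad2deg(ang()),tr(F0))
    if abs(e)<D(.7): break
    ph+=e; movel(P(ph),v=.03)
print(get_grip_width()*88,get_tcp_pos()); command_gripper(.5); wait(.2)
p=get_tcp_pos(); movel([p[0],p[1],.2],v=.15)
a=[.45,-.28,.28]; q=bestq(a,np.deg2rad(56)); move_pose(a,q); wait(.2)
im,i,T=shot("wrist"); cv2.imwrite("w11.png",im[:,:,::-1])
w=mask(im,(0,0,170),(180,70,255))
ex=A+.052*np.array([np.cos(goal),np.sin(goal)])
for ar,c,r in blobs(w,20):
    x=cast([c],.12,i,T)[0,:2]
    if np.hypot(*(x-A))<.08: print("white",ar,np.round(c),x,np.hypot(*(x-A)),np.rad2deg(np.arctan2(*(x-A)[::-1])))
print("expect",ex,get_time())
```

```text
confirm False (np.float64(-22.7), np.float64(-2.4), np.float64(-5.4)) 107.30199149950309 [ 0.519 -0.31   0.087]
17.11706357976981 (np.float64(0.9), np.float64(2.3), np.float64(8.0))
19.391679885728944 [ 0.584 -0.343  0.086]
white 854.5 [255. 313.] [ 0.603 -0.383] 0.07251298686034713 -20.24520569227286
white 288.5 [273. 278.] [ 0.574 -0.335] 0.045329715518275894 30.27789243862118
white 273.5 [242. 248.] [ 0.517 -0.344] 0.022489186630799303 142.0886007100462
white 172.5 [254. 307.] [ 0.595 -0.378] 0.06347487317985231 -18.62206887136238
expect [ 0.584 -0.343] 75.1167
```

The stop is confirmed: −22.7 N with 0.3° of give. It is now backed off 90°. Next, the jars.

```bash
cat >> h.py <<'E'
def jars(n="top"):
    im,i,T=shot(n); out=[]
    for a,c,r in blobs(red(im),60):
        if a<400: out.append(cast([c],.05,i,T)[0,:2])
    return im,[o for o in out if o[1]>-.25]
E
python3 - <<'E'
from crank import *
for n in("top","scene"):
    im,j=jars(n); print(n,np.array(j)); i,T=camT(n)
    cv2.imwrite(n+"11.png",im[:,:,::-1])
    for nm,m,z in(("blue",mask(im,*BLUE),.05),("yel",mask(im,*YEL),.118),("green",mask(im,*GREEN),.004),("wood",mask(im,*WOOD),.045),("white",mask(im,*WHITE),.064)):
        for a,c,r in blobs(m,20):
            x=cast([c],z,i,T)[0,:2]
            if .35<x[0]<.72 and -.47<x[1]<.3 and a<1000: print(nm,a,x)
    if n=="top":
        w=blobs(mask(im,*WHITE),1500)
        for a,c,r in w: print("tray?",a,cast([c],.01,i,T)[0,:2],cast(cv2.boxPoints(r),.01,i,T)[:,:2].ravel())
E
```

```text
top [[0.507 0.343]
 [0.461 0.191]
 [0.444 0.141]]
blue 137.0 [ 0.458 -0.003]
blue 136.0 [ 0.663 -0.019]
blue 134.0 [0.501 0.071]
blue 73.5 [ 0.701 -0.014]
yel 56.0 [ 0.676 -0.018]
green 887.5 [ 0.382 -0.246]
green 446.0 [ 0.51  -0.147]
green 431.0 [ 0.531 -0.077]
green 25.5 [ 0.718 -0.213]
wood 342.0 [ 0.456 -0.086]
white 346.0 [ 0.543 -0.12 ]
white 69.5 [ 0.536 -0.364]
white 54.5 [ 0.644 -0.021]
white 46.0 [ 0.588 -0.352]
white 38.5 [ 0.683 -0.048]
white 34.5 [0.675 0.014]
tray? 8517.5 [ 0.34  -0.432] [ 0.198 -0.211  0.57  -0.403  0.438 -0.666  0.073 -0.471]
tray? 8336.0 [1.023 0.496] [1.115 0.705 1.117 0.29  0.933 0.283 0.93  0.691]
tray? 3107.5 [0.61  0.243] [0.647 0.38  0.669 0.119 0.573 0.109 0.551 0.369]
tray? 2750.0 [ 0.121 -0.324] [ 0.198 -0.208  0.203 -0.421  0.071 -0.42   0.066 -0.209]
scene [[0.508 0.343]
 [0.444 0.142]
 [0.462 0.192]]
blue 83.5 [ 0.664 -0.001]
blue 73.5 [0.5   0.073]
blue 69.5 [ 0.458 -0.   ]
blue 49.0 [0.694 0.099]
blue 30.0 [ 0.627 -0.019]
yel 25.5 [ 0.674 -0.015]
green 365.0 [ 0.534 -0.112]
green 365.0 [ 0.379 -0.245]
green 31.5 [ 0.644 -0.192]
wood 202.5 [ 0.589 -0.348]
wood 131.0 [ 0.45  -0.082]
wood 72.0 [0.499 0.179]
wood 60.5 [0.483 0.129]
wood 22.5 [ 0.705 -0.194]
white 213.5 [ 0.498 -0.441]
white 183.5 [ 0.546 -0.118]
white 69.0 [ 0.521 -0.348]
white 27.5 [ 0.663 -0.04 ]
white 26.0 [0.655 0.022]
white 24.5 [ 0.604 -0.385]
white 21.0 [ 0.51  -0.006]
```

Jar 2 has been nudged to (0.461, 0.191). Both views agree on the positions, and the mallet, pin and blue jars look right. Now I place the jars.

Run:
```python
from strike import *
Tc=np.array([.610,.244]); ty=np.array([-.084,.996]); D=np.deg2rad
jobs=[((.5075,.343),95,.080,95),((.4615,.1915),-19,.0,5),((.444,.1415),-19,-.080,5)]
move_pose([.42,-.05,.25],bestq([.42,-.05,.25],D(95)))
for (p,yg,off,yp) in jobs:
    p=np.array(p); t=Tc+off*ty; qg=bestq([*p,.15],D(yg)); qp=bestq([*t,.15],D(yp))
    command_gripper(.68); move_pose([*p,.16],qg); h=movel([*p,.014],v=.12,until_force=8)
    if h: print("contact",get_tcp_pos()); break
    command_gripper(0); w=get_grip_width()*88
    if w<35: print("missed",w); break
    movel([*p,.13],v=.15); w1=get_grip_width()*88
    movel([*t,.13],frame=qp,v=.2); w2=get_grip_width()*88
    h=movel([*t,.017],v=.06,until_force=5); z=get_tcp_pos()[2]; command_gripper(.66); wait(.2); movel([*t,.16],v=.15)
    print(w,w1,w2,h,z,get_time())
move_pose([.42,-.15,.25],bestq([.42,-.15,.25],D(95)))
for n in("top","scene"):
    im,j=jars(n); print(n,np.array(j)); cv2.imwrite(f"pics/{n}12.png",im[:,:,::-1])
    i,T=camT(n); print([ (round(a),cast([c],.055,i,T)[0,:2]) for a,c,r in blobs(red(im),20) if a<400])
```

```text
43.53506870144702 43.55620920226359 43.383340723902485 True 0.019519736540083186 87.0
43.56339948764984 43.70286642513325 43.68562476365954 True 0.019495910901136178 95.9917
43.534473506844044 43.65077056098463 43.38414685025213 True 0.019415927822667947 104.2167
top [[0.618 0.163]
 [0.611 0.243]
 [0.603 0.322]]
[(130, array([0.617, 0.162])), (128, array([0.61 , 0.242])), (126, array([0.602, 0.321]))]
scene [[0.613 0.166]
 [0.599 0.326]
 [0.606 0.246]]
[(172, array([ 0.4  , -0.751])), (84, array([0.618, 0.163])), (80, array([0.604, 0.323])), (77, array([0.611, 0.243]))]
```

Run:
```python
from strike import *
a=[.25,.35,.35]; 
try: move_pose(a,bestq(a,np.deg2rad(95)))
except Exception as x: print(x)
wait(.3)
im=read_camera("scene"); im2=read_camera("top")
cv2.imwrite("pics/f13.png",np.hstack([cv2.resize(im[120:290,90:450],(400,300)),cv2.resize(im2[80:300,90:440],(400,300))])[:,:,::-1]); print(get_time())
i,T=camT("top"); A=np.array([.5345,-.3582])
for ar,c,r in blobs(mask(im2,*WHITE),10):
    x=cast([c],.12,i,T)[0,:2]
    if np.hypot(*(x-A))<.08: print(ar,x,np.hypot(*(x-A)),np.rad2deg(np.arctan2(*(x-A)[::-1])))
```

```text
108.0833
69.5 [ 0.533 -0.349] 0.008857590518709107 100.68895826467396
45.0 [ 0.583 -0.338] 0.05247201122030388 22.222477230844905
10.0 [ 0.483 -0.302] 0.07639481317734621 132.85066840335998
```

View pics/f13.png

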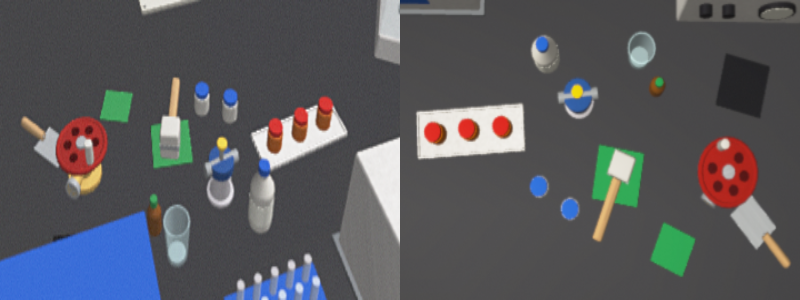

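The final picture shows three red jars upright in the tray at (435–500,130), the mallet head on the large green pad at (620,165), and the pin up at (577,92). The blue jars (540,186) and (570,208) have not moved, everything is standing, and the crank at (723,146) agrees with the quarter turn back.

```bash
python3 -c "
from station import *
print(job_done(),get_time())"
```

```text
the job is handed in; nothing more can be done
the job is handed in; nothing more can be done
```

I handed the job in at about 108 s: the trap was knocked twice (about 17–18 mm each by force and travel), the mallet is laid back with its head on the green pad, the valve was opened to the stop and backed off a quarter turn, and all three red-capped jars stand in the tray with nothing knocked over; the mallet slipped in the first grip and had to be re-gripped.

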